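# Turn the sample tray's lid over onto the tray

## Robot

A 7-joint arm with a two-finger parallel gripper is mounted at the origin on the work surface. World frame = base frame: x ahead of the robot, y to its left, z up, the work surface at z = 0. Lengths are in m, angles in rad, forces in N, time in s.
With the tool pointing down it reaches from about 0.4 to 0.85 m from the base axis. Payload 4.5 kg.
Tool frame: the origin (TCP) lies between the finger pads; the fingertips stand ahead of it and the grasp point (between the pads) lies 2 mm behind it (tcp_to_tips is the z of the fingertips in the tool frame, in m); z points along the fingers, y is the line along which they close (so a half turn about z gives the same grasp; the last joint's range is limited). The gripper opens to 85 mm and grips with 20 to 120 N. Pads are 22 mm wide; open, the fingers measure 114 mm over their backs; the gripper's body (76 mm by 85 mm) begins 54 mm behind the grasp point. The pads swing forward as they close: fully open they stand 13 mm farther back than shut.
Start: joints at [1.23, 0.689, -0.195, 1.565, 0.157, 0.902, -0.215], TCP at [0.229, -0.582, 0.248] pointing down, gripper open.
Joint ranges: [-3.01, 3.01], [-0.46, 2.08], [-1.47, 1.51], [0.13, 2.56], [-1, 4.14], [0.04, 2.09], [-2.66, 2.66]. Speed limits (rad/s): [2.57, 2.57, 3.14, 3.14, 3.14, 3.14, 3.14].

## Interface

Orientations are given as [roll, pitch, yaw] about the fixed x, y, z axes, in that order (R = Rz(yaw) Ry(pitch) Rx(roll)).
In Python, from station import get_state, snapshot, close_job, tcp_to_tips gives the robot as it stands.
- The arm moves only by the tool carry_out, never from a script. Its argument "plan" is a list of rows, each an object of numbers: "dx", "dy", "dz": the shift along the tool's x, y, z as a fraction of full scale; "ax", "ay", "az": the turn, a rotation vector about the tool's x, y, z as a fraction of full scale. A call has 1 to 12 rows; each row shifts and turns the commanded pose from where the row before left it, along the tool's axes as they then stand; what a row does not reach is not made up. Full scale, the value 1, is 0.1 m for a shift and pi/4 rad for a turn. A row lasts 1/12 s, in which the tool goes at most 41.7 mm and 7.16 degrees, less where a joint would pass 70% of its speed; a pose out of reach is approached as far as the arm can. A call with a number of a shift or a turn outside -1 to 1 is refused whole. A call with a gripper value outside its range is refused whole. "claw" is the closure, from 0 (fully open) to 1 (shut), set as the call begins (left out, the last holds). The fingers move at their own pace and stop on an object; "newtons" is the grip in N (left out, the last holds). Time passes only in rows, so rows that do not move let the fingers close. It gives the time, the measured TCP pose, the force, the opening and the grip force at its end, in the units of the state.
- get_state(): the state, without advancing time (a new reading comes with each control period).
- snapshot(name): name is "scene" or "top" or "wrist"; returns a dict with "pixels" (480x640x3 uint8, red, green, blue), "depth" (480x640 float32, m along the optical axis (not along the pixel's ray), 0 where there is no reading), "vfov" (degrees; the focal length in pixels is half the picture's height over the tangent of half this angle, whatever the lens; pixels are square), "cx", "cy" (the principal point, pixels), "R" (3x3) and "t" (3): a world point X has camera coordinates R X + t; the wrist camera has in their place "mount" (4x4, takes a point from camera to tool coordinates, whose origin is the TCP and whose axes are the flange's). Camera axes: x right, y down, z forward; pixel columns grow to the right and rows downward; lengths in m; the calibration is good to about 2 mm. A picture is of the moment at which its call begins: read the wrist's pose just before it.
- close_job(): hands the job in; it is judged then, once.
The state is a dict: "time": time; "joints": joint angles; "joint_velocities": joint speeds; "joint_torque": joint torques, N m; "tool_pos": TCP position; "ee_rot": TCP orientation; "force": force on the tool from outside, world axes, zero at the start; "moment": the same for the moment, N m; "opening": finger opening in m; "grip_force": force on a finger pad.
Only numpy, scipy, OpenCV 4.12 (cv2) and the standard library are available. Lean on these libraries where they do the work, as an engineer would, in place of code of your own. Each camera call takes 0.05 s, during which the arm holds its last target. There are 200 camera calls.

## Task

The large metal lid of the white sample tray was left upside down on the steel draining ledge beside the tray. Take it by its loop handle, lever it up on its plain edge with that edge staying down on the ledge against the tray's wall until the lid stands, then lower it over onto the tray - do not let it drop - so that it lies level and squarely covers the tray with its dark rubber plug inside, and let go. Leave the small lid where it lies.

Things in the scene. Friction and masses are not known exactly. Their poses are not given: they have to be found in the camera images.
- lid_centre (a point): Centre (mid-thickness) of the large loose lid: metal plate 180 x 130 x 8 mm, 0.5 kg, too wide to grasp across; centred on its underside a dark rubber plug 90 x 50 x 6 mm. A loop handle of round 12 mm steel rod stands out from one long edge, in the plate's plane. Axes: z out of the plug side (up at the start, down once turned over), x along the 180 mm side, y towards the handle.
- lid_bar (a point): Middle of the handle's cross rod: round, 12 mm thick, along the lid's x, 107 mm from lid_centre along the lid's y. 72 mm of rod is free between the two legs; a 36 mm gap lies between rod and plate for a finger. At the start 29 mm above the bench, only bench below it. The rod can turn between gripper fingers. Axes as the lid's.
- lid_edge (a point): Middle of the lid's plain long edge, opposite the handle: half-way through the thickness, 65 mm from lid_centre, 172 mm from lid_bar. At the start it faces the tray's wall, 2 to 8 mm from it. Axes as the lid's.
- tray_mouth (a point): Centre of the mouth, at rim height (50 mm up), of the fixed white tray: outside 150 (x) x 110 (y) mm, walls 4 mm, vials low inside. y points to the ledge, a steel slab 170 x 122 mm, 25 mm high, joined to the tray's wall (outer face at y = 55 mm), which stands 25 mm above it. z up. Lid on: centre 4 mm above this point, overlap 15 (x), 10 (y) mm a side, handle to -y.
- small_lid_centre (a point): Small loose lid of the same make, 100 x 70 x 8 mm, lying on the bench to the robot's right with its plug up: not to be touched. The point is the centre of its plate.

How it is judged:
On the way:
1. the lid is levered up steeply (60 to 115 degrees) with its plain edge still below the rim of the tray and within 25 mm of the wall (angle between lid_centre's own z axis and vertical between 1.05 and 2 rad and z of lid_edge in the frame of tray_mouth below 0 m and y of lid_edge in the frame of tray_mouth between 0.05 and 0.08 m), for 0.1 s.
At the end, for the whole second after the job is handed in: the lid lies at rest on the rim of the tray, turned over (plug down), level within 6 degrees, its centre within 15 mm of the tray's centre in each direction and squared to it within 10 degrees, released (angle between lid_centre's own z axis and vertical above 3.037 rad and x of lid_centre in the frame of tray_mouth between -0.015 and 0.015 m and y of lid_centre in the frame of tray_mouth between -0.015 and 0.015 m and z of lid_centre in the frame of tray_mouth between 0 and 0.01 m and angle between the x axis of lid_centre and the x axis of tray_mouth, either way round below 0.175 rad and linear speed of lid below 0.02 m/s); the robot touches nothing.
It fails at once if the lid is dropped or thrown (moves faster than 0.7 m/s) (linear speed of lid above 0.7 m/s).
It fails at once if the small lid is moved by more than 15 mm (distance of small_lid_centre from where it was at the start of the episode above 0.015 m).
It also fails if it takes over 45 s, if anything falls off the work surface, if the arm or the gripper's body presses on something with over 40 N, if the wrist force passes 120 N, or if a joint passes its speed limit or range.

## Working session

There is one attempt and no reset: what is moved stays moved. The work goes in short steps, Python scripts to look and compute and a tool call to move; the robot and the scene stay as the last step left them, time stands still between calls to the robot, and variables do not carry over. Pictures are saved under pics/ and viewed, at most 10 in all, crops included, and the job is handed in when it is done.

Besides the shell and the picture viewer there is one more tool, called as name(argument=value, ...) on one line, values as JSON. carry_out: Moves the arm, as the interface text tells. Shift numbers are shares of 0.1 m and turn numbers shares of pi/4 rad, none past 1 either way. Its arguments: {"type":"object","properties":{"plan":{"type":"array"},"claw":{"type":"number"},"newtons":{"type":"number"}},"required":["plan"]}

```bash
mkdir -p pics; ls; cat > h.py <<'E'
import numpy as np,cv2
from station import get_state,snapshot,close_job,tcp_to_tips
from scipy.spatial.transform import Rotation as Ro
def cloud(s,T=None):
    h,w=s["depth"].shape;f=h/2/np.tan(np.radians(s["vfov"])/2)
    v,u=np.mgrid[:h,:w];d=s["depth"]
    P=np.stack([(u-s["cx"])/f*d,(v-s["cy"])/f*d,d],-1)
    return (P-s["t"])@np.array(s["R"]) if T is None else (P@T[:3,:3].T+T[:3,3])
E
python3 - <<'E'
from h import *
print(get_state(),tcp_to_tips if not callable(tcp_to_tips) else tcp_to_tips())
for n in("top","scene"):
    s=snapshot(n);cv2.imwrite(f"pics/{n}0.png",s["pixels"][:,:,::-1]);np.save(n+"0.npy",cloud(s))
E
```

```text
pics
{'time': 0.0, 'joints': array([ 1.22980257,  0.69002293, -0.19451485,  1.5663782 ,  0.15732988,
        0.90251919, -0.21510091]), 'joint_velocities': array([-8.59268507e-04, -4.65848134e-04,  6.57489849e-04, -1.18162481e-03,
        6.77276742e-05,  1.10000015e-03, -1.91452907e-04]), 'joint_torque': array([-2.61070827e-04, -5.39611816e+01, -1.26677424e+00, -1.58540922e+01,
        8.95100384e-03,  9.56573174e-03,  1.91973567e-05]), 'tool_pos': array([ 0.22851095, -0.58103649,  0.24745065]), 'ee_rot': array([-3.13966762e+00,  1.63210947e-04,  3.74900816e-01]), 'force': array([-0.35320209,  0.17780827,  0.01158393]), 'moment': array([-0.02513975, -0.03252264, -0.00212871]), 'grip_force': 0.0, 'opening': 0.08527109168882795} 0.017
```

View pics/top0.png

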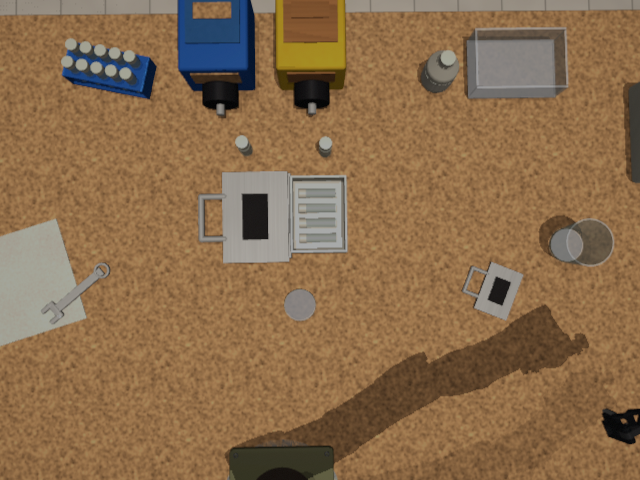

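View pics/scene0.png

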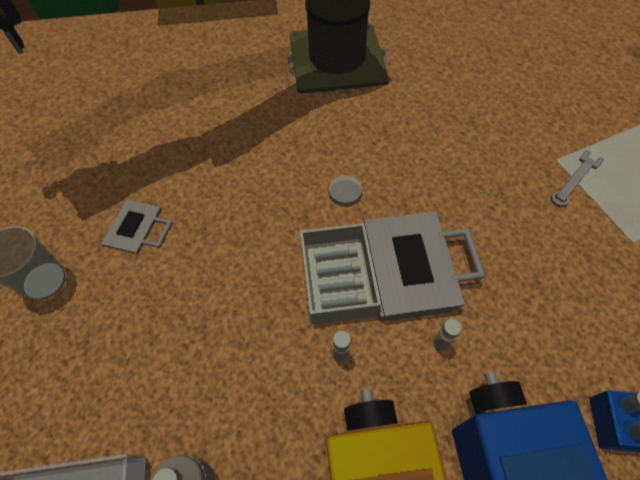

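The top view shows the large lid (plate at px 222–290, 172–263) with the handle cross rod at (203, 217). The tray is at (291–347, 176–252) and the small lid at (498, 290). Image up is about +x and image left about +y. Next I measure from the cloud.

```bash
python3 - <<'E'
from h import *
P=np.load("top0.npy")
def rect(m,name):
    n,l,st,c=cv2.connectedComponentsWithStats(m.astype(np.uint8))
    k=1+np.argmax(st[1:,4]); Q=P[l==k]
    r=cv2.minAreaRect((Q[:,:2]*1000).astype(np.float32)); print(name,r,len(Q),np.median(Q[:,2]))
    return l==k
w=np.zeros(P.shape[:2],bool);w[165:270,195:355]=1
z=P[...,2]
for p in [(217,235),(217,256),(217,204),(176,320),(214,291),(214,347),(252,320),(300,150)]:print(p,P[p].round(4))
m=w.copy();m[:,288:]=0;rect(m&(z>.027)&(z<.046)&(np.arange(640)>225),"plate")
m=w.copy();m[:,221:]=0;rect(m&(z>.018)&(z<.05),"handle")
m=w.copy();rect(m&(z>.045)&(z<.06),"rim")
print(P[217,198:226].round(3).tolist()); print(P[217,284:296].round(3).tolist())
E
```

```text
(217, 235) [0.5579 0.0835 0.037 ]
(217, 256) [0.5564 0.0413 0.0464]
(217, 204) [0.5617 0.1501 0.0062]
(176, 320) [ 0.6348 -0.0847  0.0495]
(214, 291) [ 0.5607 -0.0273  0.0526]
(214, 347) [ 0.5641 -0.1386  0.0027]
(252, 320) [ 0.4875 -0.0827  0.0103]
(300, 150) [0.3964 0.2596 0.0037]
plate ((559.2997436523438, 41.57080078125), (121.6496353149414, 180.43272399902344), 89.64002227783203) 5615 0.034816815428716764
handle ((559.2520751953125, 134.86276245117188), (44.97382354736328, 95.6619644165039), 89.54457092285156) 493 0.03484717460748039
rim ((562.6797485351562, -79.8004150390625), (109.45039367675781, 149.7030487060547), 89.2596206665039) 584 0.05099666078274421
[[0.559, 0.156, 0.035], [0.559, 0.154, 0.037], [0.559, 0.153, 0.033], [0.559, 0.151, 0.034], [0.559, 0.149, 0.034], [0.559, 0.147, 0.032], [0.562, 0.15, 0.006], [0.562, 0.149, 0.002], [0.562, 0.146, 0.005], [0.562, 0.145, 0.002], [0.562, 0.143, 0.001], [0.562, 0.141, -0.001], [0.562, 0.139, -0.001], [0.562, 0.137, 0.003], [0.562, 0.136, -0.003], [0.562, 0.133, 0.003], [0.562, 0.131, 0.001], [0.562, 0.129, 0.003], [0.562, 0.127, -0.002], [0.562, 0.125, -0.001], [0.562, 0.123, 0.003], [0.562, 0.121, 0.001], [0.562, 0.118, 0.003], [0.561, 0.116, 0.005], [0.559, 0.11, 0.032], [0.558, 0.107, 0.035], [0.558, 0.105, 0.035], [0.558, 0.103, 0.035]]
[[0.557, -0.013, 0.034], [0.557, -0.014, 0.032], [0.557, -0.016, 0.032], [0.557, -0.019, 0.035], [0.558, -0.02, 0.025], [0.557, -0.022, 0.027], [0.556, -0.025, 0.046], [0.555, -0.027, 0.049], [0.555, -0.029, 0.049], [0.559, -0.029, 0.009], [0.559, -0.031, 0.005], [0.559, -0.033, 0.004]]
```

carry_out(plan=[{"az":0.159},{"az":0.159},{"az":0.159},{"dx":0.13,"dy":-0.29},{"dx":0.13,"dy":-0.29},{"dx":0.13,"dy":-0.29},{"dx":0.13,"dy":-0.29},{"dx":0.13,"dy":-0.29},{"dx":0.13,"dy":-0.29},{"dx":0.13,"dy":-0.29},{"dx":0.13,"dy":-0.29},{"dx":0.13,"dy":-0.29}], claw=0.65, newtons=20)

```text
validation failed for argument at $.pl...
```

carry_out(plan=[{"dx":0.13,"dy":-0.29},{"dx":0.13,"dy":-0.29},{"dx":0.13,"dy":-0.29},{"dx":0.13,"dy":-0.29},{"dx":0.13,"dy":-0.29},{"dx":0.13,"dy":-0.29},{"dx":0.13,"dy":-0.29},{"dx":0.13,"dy":-0.29},{"dx":0.13,"dy":-0.29},{"dx":0.13,"dy":-0.29},{"dx":0.13,"dy":-0.29},{"dx":0.13,"dy":-0.29}])

```text
validation failed for argument at $.pl...
```

carry_out(plan=[{"dx":0,"dy":0,"dz":0,"ax":0,"ay":0,"az":0.159},{"dx":0,"dy":0,"dz":0,"ax":0,"ay":0,"az":0.159},{"dx":0,"dy":0,"dz":0,"ax":0,"ay":0,"az":0.159}], claw=0.65, newtons=20)

```text
time: 0.35
tool_pos: [0.2286, -0.5813, 0.2478]
ee_rot: [-3.141, 0.0, -0.006]
force: [0.2, 0.1, 0.3]
opening: 0.0514
grip_force: 0.0
```

carry_out(plan=[{"dx":0.13,"dy":-0.29,"dz":0,"ax":0,"ay":0,"az":0},{"dx":0.13,"dy":-0.29,"dz":0,"ax":0,"ay":0,"az":0},{"dx":0.13,"dy":-0.29,"dz":0,"ax":0,"ay":0,"az":0},{"dx":0.13,"dy":-0.29,"dz":0,"ax":0,"ay":0,"az":0},{"dx":0.13,"dy":-0.29,"dz":0,"ax":0,"ay":0,"az":0},{"dx":0.13,"dy":-0.29,"dz":0,"ax":0,"ay":0,"az":0},{"dx":0.13,"dy":-0.29,"dz":0,"ax":0,"ay":0,"az":0},{"dx":0.13,"dy":-0.29,"dz":0,"ax":0,"ay":0,"az":0},{"dx":0.13,"dy":-0.29,"dz":0,"ax":0,"ay":0,"az":0},{"dx":0.13,"dy":-0.29,"dz":0,"ax":0,"ay":0,"az":0},{"dx":0.13,"dy":-0.29,"dz":0,"ax":0,"ay":0,"az":0},{"dx":0.13,"dy":-0.29,"dz":0,"ax":0,"ay":0,"az":0}])

```text
time: 1.35
tool_pos: [0.385, -0.2321, 0.2482]
ee_rot: [-3.141, 0.0, 0.0]
force: [0.2, -0.3, -0.6]
opening: 0.0297
grip_force: 0.0
```

carry_out(plan=[{"dx":0.13,"dy":-0.29,"dz":0,"ax":0,"ay":0,"az":0},{"dx":0.13,"dy":-0.29,"dz":0,"ax":0,"ay":0,"az":0},{"dx":0.13,"dy":-0.29,"dz":0,"ax":0,"ay":0,"az":0},{"dx":0.13,"dy":-0.29,"dz":0,"ax":0,"ay":0,"az":0},{"dx":0.13,"dy":-0.29,"dz":0,"ax":0,"ay":0,"az":0},{"dx":0.13,"dy":-0.29,"dz":0,"ax":0,"ay":0,"az":0},{"dx":0.13,"dy":-0.29,"dz":0,"ax":0,"ay":0,"az":0},{"dx":0.13,"dy":-0.29,"dz":0,"ax":0,"ay":0,"az":0},{"dx":0.13,"dy":-0.29,"dz":0,"ax":0,"ay":0,"az":0},{"dx":0.13,"dy":-0.29,"dz":0,"ax":0,"ay":0,"az":0},{"dx":0.13,"dy":-0.29,"dz":0,"ax":0,"ay":0,"az":0},{"dx":0.13,"dy":-0.29,"dz":0,"ax":0,"ay":0,"az":0}])

```text
time: 2.35
tool_pos: [0.5408, 0.116, 0.248]
ee_rot: [3.141, 0.001, 0.001]
force: [-0.3, 0.1, -0.0]
opening: 0.0297
grip_force: 0.0
```

carry_out(plan=[{"dx":0.13,"dy":-0.29,"dz":0.2,"ax":0,"ay":0,"az":0},{"dx":0,"dy":0,"dz":0.3,"ax":0,"ay":0,"az":0},{"dx":0,"dy":0,"dz":0.3,"ax":0,"ay":0,"az":0},{"dx":0,"dy":0,"dz":0.2,"ax":0,"ay":0,"az":0},{"dx":0,"dy":0,"dz":0,"ax":0,"ay":0,"az":0},{"dx":0,"dy":0,"dz":0,"ax":0,"ay":0,"az":0}])

```text
time: 2.85
tool_pos: [0.553, 0.1432, 0.1475]
ee_rot: [3.141, 0.003, 0.0]
force: [-0.3, -0.6, 0.5]
opening: 0.0301
grip_force: 0.0
```

```bash
python3 - <<'E'
from h import *
st=get_state();s=snapshot("wrist")
cv2.imwrite("pics/w1.png",s["pixels"][:,:,::-1])
T=np.eye(4);T[:3,:3]=Ro.from_euler("xyz",st["ee_rot"]).as_matrix();T[:3,3]=st["tool_pos"]
P=cloud(s,T@np.array(s["mount"]));np.save("w1.npy",P)
z=P[...,2];print(st["tool_pos"],st["ee_rot"],st["opening"])
ok=s["depth"]>0
m=ok&(abs(P[...,0]-.559)<.03)&(P[...,1]>.12)&(P[...,1]<.18)&(z>.02)&(z<.045)
Q=P[m];print(len(Q),Q.min(0),Q.max(0),np.median(Q,0))
for x in(.535,.56,.585):
    q=Q[abs(Q[:,0]-x)<.003]; print(x,len(q),np.percentile(q[:,1],[2,50,98]) if len(q) else "")
E
```

```text
[0.55295632 0.14318159 0.14749997] [3.14064679e+00 2.55131855e-03 2.55268306e-04] 0.03011232959862436
1211 [0.52902703 0.14627412 0.02656943] [0.58892258 0.15837022 0.03569853] [0.56006802 0.15216614 0.03299869]
0.535 113 [0.14631486 0.15164896 0.15798699]
0.56 113 [0.14698924 0.15216614 0.157523  ]
0.585 137 [0.14690072 0.15257392 0.15790147]
```

The wrist depth puts the rod at y = 0.152, so I descend onto it and close.

carry_out(plan=[{"dx":0.06,"dy":-0.088,"dz":0.1,"ax":0,"ay":0,"az":0},{"dx":0,"dy":0,"dz":0.2,"ax":0,"ay":0,"az":0},{"dx":0,"dy":0,"dz":0.2,"ax":0,"ay":0,"az":0},{"dx":0,"dy":0,"dz":0.2,"ax":0,"ay":0,"az":0},{"dx":0,"dy":0,"dz":0.2,"ax":0,"ay":0,"az":0},{"dx":0,"dy":0,"dz":0.15,"ax":0,"ay":0,"az":0},{"dx":0,"dy":0,"dz":0.15,"ax":0,"ay":0,"az":0},{"dx":0,"dy":0,"dz":0,"ax":0,"ay":0,"az":0}])

```text
time: 3.57
tool_pos: [0.5595, 0.1529, 0.0266]
ee_rot: [-3.142, 0.001, 0.001]
force: [0.8, -0.6, -0.4]
opening: 0.0298
grip_force: 0.0
```

carry_out(plan=[{"dx":0,"dy":0,"dz":0,"ax":0,"ay":0,"az":0},{"dx":0,"dy":0,"dz":0,"ax":0,"ay":0,"az":0},{"dx":0,"dy":0,"dz":0,"ax":0,"ay":0,"az":0},{"dx":0,"dy":0,"dz":0,"ax":0,"ay":0,"az":0},{"dx":0,"dy":0,"dz":0,"ax":0,"ay":0,"az":0},{"dx":0,"dy":0,"dz":0,"ax":0,"ay":0,"az":0}], claw=1, newtons=25)

```text
time: 4.07
tool_pos: [0.5606, 0.1527, 0.0292]
ee_rot: [-3.141, -0.002, 0.0]
force: [0.5, 0.3, 3.2]
opening: 0.0109
grip_force: 25.0
```

```bash
cat > path.py <<'E'
import numpy as np
C=np.array([-25,50.])
def bar(deg):
    t=np.radians(deg);u=np.array([np.cos(t),np.sin(t)]);n=np.array([-u[1],u[0]])
    if deg<=90: return np.array([-21,25+4*np.cos(t)])+172*u
    s=25/np.sin(t) if deg<=105 else np.interp(deg,[105,150,180],[25.9,10,10])
    return C-4*n+(172-s)*u
E
python3 - <<'E'
from path import *
prev=None
for d in range(0,181,6):
    b=bar(d)
    print(d,b.round(1), "" if prev is None else ("dy %.3f dz %.3f"%tuple(-(b-prev)/100)));prev=b
E
```

```text
0 [151.  29.] 
6 [150.1  47. ] dy 0.009 dz -0.180
12 [147.2  64.7] dy 0.028 dz -0.177
18 [142.6  82. ] dy 0.047 dz -0.173
24 [136.1  98.6] dy 0.065 dz -0.167
30 [128.  114.5] dy 0.082 dz -0.159
36 [118.2 129.3] dy 0.098 dz -0.149
42 [106.8 143.1] dy 0.113 dz -0.137
48 [ 94.1 155.5] dy 0.127 dz -0.124
54 [ 80.1 166.5] dy 0.140 dz -0.110
60 [ 65. 176.] dy 0.151 dz -0.095
66 [ 49.  183.8] dy 0.160 dz -0.078
72 [ 32.2 189.8] dy 0.168 dz -0.061
78 [ 14.8 194.1] dy 0.174 dz -0.043
84 [ -3.  196.5] dy 0.178 dz -0.024
90 [-21. 197.] dy 0.180 dz -0.005
96 [-36.4 196.5] dy 0.154 dz 0.005
102 [-51.5 194.1] dy 0.152 dz 0.024
108 [-66.7 191.2] dy 0.151 dz 0.029
114 [-82.1 188. ] dy 0.154 dz 0.032
120 [-97.2 183.1] dy 0.152 dz 0.049
126 [-112.   176.6] dy 0.148 dz 0.066
132 [-126.2  168.3] dy 0.142 dz 0.082
138 [-139.6  158.5] dy 0.134 dz 0.098
144 [-152.   147.2] dy 0.124 dz 0.113
150 [-163.3  134.5] dy 0.113 dz 0.127
156 [-171.4  119.5] dy 0.081 dz 0.149
162 [-177.8  103.9] dy 0.065 dz 0.157
168 [-182.6   87.6] dy 0.048 dz 0.163
174 [-185.7   70.9] dy 0.031 dz 0.167
180 [-187.   54.] dy 0.013 dz 0.169
```

carry_out(plan=[{"dx":0,"dy":0.015,"dz":-0.17,"ax":0,"ay":0,"az":0},{"dx":0,"dy":0.03,"dz":-0.175,"ax":0,"ay":0,"az":0},{"dx":0,"dy":0.05,"dz":-0.173,"ax":0,"ay":0,"az":0},{"dx":0,"dy":0.07,"dz":-0.167,"ax":0,"ay":0,"az":0},{"dx":0,"dy":0.085,"dz":-0.159,"ax":0,"ay":0,"az":0},{"dx":0,"dy":0.1,"dz":-0.149,"ax":0,"ay":0,"az":0},{"dx":0,"dy":0,"dz":0,"ax":0,"ay":0,"az":0}])

```text
time: 4.65
tool_pos: [0.5609, 0.1176, 0.1306]
ee_rot: [-3.139, -0.004, -0.002]
force: [-0.8, 3.3, 0.4]
opening: 0.011
grip_force: 24.5
```

```bash
python3 - <<'E'
from h import *
st=get_state();print(st["tool_pos"],st["ee_rot"],st["moment"],st["force"])
s=snapshot("scene");P=cloud(s);cv2.imwrite("pics/s2.png",s["pixels"][180:400,270:550,::-1].repeat(2,0).repeat(2,1))
# plate profile in y-z
m=(abs(P[...,0]-.60)<.003)&(P[...,1]>-.05)&(P[...,1]<.16)&(P[...,2]>.01)&(P[...,2]<.2)
Q=P[m];Q=Q[np.argsort(Q[:,1])];print(len(Q));print(Q[::8,1:].round(3).tolist())
E
```

```text
[0.56091687 0.11764824 0.13064912] [-3.13882814e+00 -4.03328252e-03 -1.50772471e-03] [ 0.92751685  0.18141011 -0.03874557] [-0.83230213  3.26578875  0.3833694 ]
403
[[-0.049, 0.021], [-0.03, 0.045], [-0.03, 0.04], [-0.023, 0.031], [-0.02, 0.035], [-0.016, 0.037], [-0.013, 0.041], [-0.009, 0.043], [-0.006, 0.046], [-0.003, 0.047], [0.0, 0.049], [0.003, 0.051], [0.006, 0.062], [0.009, 0.064], [0.013, 0.068], [0.015, 0.067], [0.018, 0.071], [0.022, 0.07], [0.025, 0.075], [0.028, 0.074], [0.03, 0.078], [0.033, 0.08], [0.036, 0.083], [0.038, 0.083], [0.041, 0.085], [0.044, 0.087], [0.048, 0.084], [0.052, 0.084], [0.054, 0.087], [0.057, 0.089], [0.06, 0.091], [0.063, 0.093], [0.065, 0.095], [0.067, 0.097], [0.07, 0.097], [0.072, 0.102], [0.075, 0.104], [0.078, 0.105], [0.081, 0.108], [0.085, 0.109], [0.088, 0.113], [0.091, 0.116], [0.095, 0.118], [0.098, 0.12], [0.102, 0.121], [0.105, 0.126], [0.108, 0.127], [0.111, 0.129], [0.113, 0.132], [0.116, 0.134], [0.121, 0.131]]
```

View pics/s2.png

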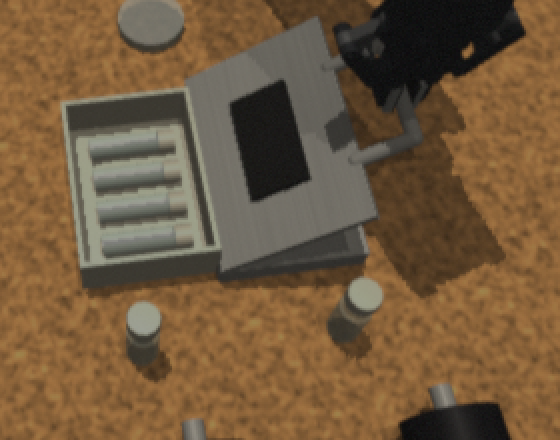

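The crop shows the lid raised about 36°. Its plain edge lies along the tray's wall, from (190,80) to (222,268) in the crop, and it sits low on the ledge. I continue the arc to about 84°.

carry_out(plan=[{"dx":0,"dy":0.113,"dz":-0.135,"ax":0,"ay":0,"az":0},{"dx":0,"dy":0.127,"dz":-0.122,"ax":0,"ay":0,"az":0},{"dx":0,"dy":0.14,"dz":-0.108,"ax":0,"ay":0,"az":0},{"dx":0,"dy":0.151,"dz":-0.093,"ax":0,"ay":0,"az":0},{"dx":0,"dy":0.16,"dz":-0.078,"ax":0,"ay":0,"az":0},{"dx":0,"dy":0.168,"dz":-0.06,"ax":0,"ay":0,"az":0},{"dx":0,"dy":0.174,"dz":-0.042,"ax":0,"ay":0,"az":0},{"dx":0,"dy":0.178,"dz":-0.024,"ax":0,"ay":0,"az":0},{"dx":0,"dy":0,"dz":0,"ax":0,"ay":0,"az":0},{"dx":0,"dy":0,"dz":0,"ax":0,"ay":0,"az":0}])

```text
time: 5.53
tool_pos: [0.5609, -0.0051, 0.1976]
ee_rot: [3.141, -0.005, -0.002]
force: [-3.6, 1.4, 21.5]
opening: 0.011
grip_force: 27.7
```

```bash
python3 - <<'E'
from h import *
st=get_state();print(st["tool_pos"],st["ee_rot"],st["moment"],st["force"])
s=snapshot("scene");P=cloud(s);cv2.imwrite("pics/s3.png",s["pixels"][120:400,270:550,::-1].repeat(2,0).repeat(2,1))
m=(abs(P[...,0]-.62)<.01)&(P[...,1]>-.06)&(P[...,1]<.05)&(P[...,2]>.01)&(P[...,2]<.2)
Q=P[m];Q=Q[np.argsort(Q[:,2])];print(len(Q));print(Q[::20,1:].round(3).tolist())
E
```

```text
[ 0.56090956 -0.00507906  0.19759395] [ 3.14110388e+00 -4.50928089e-03 -2.09149763e-03] [ 0.25445014  0.7586782  -0.0217702 ] [-3.62092069  1.3849311  21.51481211]
814
[[-0.059, 0.01], [-0.056, 0.017], [-0.046, 0.02], [-0.03, 0.021], [-0.045, 0.022], [0.024, 0.023], [0.046, 0.023], [0.01, 0.023], [0.016, 0.023], [0.008, 0.024], [0.012, 0.024], [0.027, 0.024], [0.024, 0.024], [0.005, 0.024], [0.025, 0.025], [0.048, 0.025], [0.009, 0.025], [0.036, 0.025], [0.034, 0.025], [0.003, 0.026], [0.007, 0.026], [-0.031, 0.032], [-0.024, 0.044], [-0.028, 0.048], [-0.03, 0.05], [-0.023, 0.056], [-0.022, 0.065], [-0.021, 0.075], [-0.021, 0.083], [-0.019, 0.093], [-0.019, 0.101], [-0.019, 0.11], [-0.017, 0.117], [-0.017, 0.125], [-0.016, 0.132], [-0.015, 0.14], [-0.014, 0.146], [-0.009, 0.152], [-0.014, 0.153], [-0.008, 0.154], [-0.014, 0.155]]
```

View pics/s3.png

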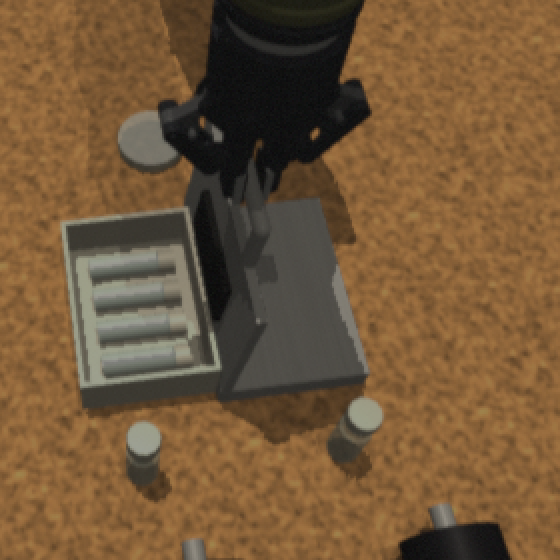

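The lid stands at about 84°, with its edge at the foot of the wall and the plug facing the tray. The arm presses down with 21 N, so I relieve that slightly and carry on over.

carry_out(plan=[{"dx":0,"dy":0.17,"dz":-0.018,"ax":0,"ay":0,"az":0},{"dx":0,"dy":0.15,"dz":-0.005,"ax":0,"ay":0,"az":0},{"dx":0,"dy":0.15,"dz":0.02,"ax":0,"ay":0,"az":0},{"dx":0.005,"dy":0.15,"dz":0.029,"ax":0,"ay":0,"az":0},{"dx":0.005,"dy":0.154,"dz":0.032,"ax":0,"ay":0,"az":0},{"dx":0.005,"dy":0.152,"dz":0.049,"ax":0,"ay":0,"az":0},{"dx":0,"dy":0,"dz":0,"ax":0,"ay":0,"az":0},{"dx":0,"dy":0,"dz":0,"ax":0,"ay":0,"az":0}])

```text
time: 6.25
tool_pos: [0.5601, -0.0967, 0.1821]
ee_rot: [-3.141, 0.003, -0.001]
force: [-0.4, 0.7, -2.3]
opening: 0.0107
grip_force: 25.2
```

```bash
python3 - <<'E'
from h import *
st=get_state();print(st["tool_pos"],st["ee_rot"],st["moment"],st["force"])
s=snapshot("scene");P=cloud(s);cv2.imwrite("pics/s4.png",s["pixels"][120:400,270:550,::-1].repeat(2,0).repeat(2,1))
for x in (.50,.53,.62):
    m=(abs(P[...,0]-x)<.006)&(P[...,1]>-.12)&(P[...,1]<.0)&(P[...,2]>.03)&(P[...,2]<.16)
    Q=P[m];Q=Q[np.argsort(Q[:,2])];print(len(Q));print(Q[::20,1:].round(3).tolist())
E
```

```text
[ 0.560145   -0.09668301  0.18206539] [-3.14146202e+00  2.86646591e-03 -1.05765281e-03] [0.31855308 0.0141888  0.00067554] [-0.39742748  0.72087917 -2.30992765]
100
[[-0.007, 0.033], [-0.014, 0.046], [-0.023, 0.061], [-0.03, 0.073], [-0.038, 0.085]]
189
[[-0.008, 0.034], [-0.015, 0.046], [-0.024, 0.061], [-0.032, 0.074], [-0.037, 0.085], [-0.045, 0.097], [-0.051, 0.107], [-0.057, 0.117], [-0.062, 0.127], [-0.069, 0.137]]
287
[[-0.008, 0.034], [-0.014, 0.044], [-0.021, 0.055], [-0.027, 0.064], [-0.032, 0.075], [-0.036, 0.084], [-0.043, 0.094], [-0.048, 0.102], [-0.053, 0.111], [-0.058, 0.119], [-0.063, 0.127], [-0.067, 0.134], [-0.078, 0.14], [-0.077, 0.142], [-0.073, 0.144]]
```

View pics/s4.png

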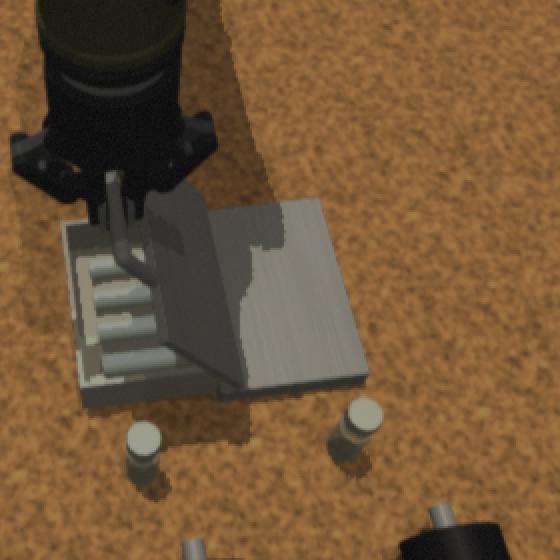

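The lid leans over the rim at about 120°, exactly on the model. I continue lowering it.

carry_out(plan=[{"dx":0.005,"dy":0.148,"dz":0.066,"ax":0,"ay":0,"az":0},{"dx":0.005,"dy":0.142,"dz":0.082,"ax":0,"ay":0,"az":0},{"dx":0,"dy":0.134,"dz":0.098,"ax":0,"ay":0,"az":0},{"dx":0,"dy":0.124,"dz":0.113,"ax":0,"ay":0,"az":0},{"dx":0,"dy":0.113,"dz":0.127,"ax":0,"ay":0,"az":0},{"dx":0,"dy":0.08,"dz":0.149,"ax":0,"ay":0,"az":0},{"dx":0,"dy":0.065,"dz":0.157,"ax":0,"ay":0,"az":0},{"dx":0,"dy":0.048,"dz":0.163,"ax":0,"ay":0,"az":0},{"dx":0,"dy":0,"dz":0,"ax":0,"ay":0,"az":0},{"dx":0,"dy":0,"dz":0,"ax":0,"ay":0,"az":0}])

```text
time: 7.13
tool_pos: [0.5616, -0.1832, 0.0867]
ee_rot: [3.141, 0.002, -0.001]
force: [-0.6, 0.6, 0.1]
opening: 0.0108
grip_force: 24.4
```

```bash
python3 - <<'E'
from h import *
st=get_state();print(st["tool_pos"],st["ee_rot"],st["moment"],st["force"])
s=snapshot("scene");P=cloud(s);cv2.imwrite("pics/s5.png",s["pixels"][120:400,220:500,::-1].repeat(2,0).repeat(2,1))
for x in (.50,.56,.62):
    m=(abs(P[...,0]-x)<.006)&(P[...,1]>-.17)&(P[...,1]<.0)&(P[...,2]>.045)&(P[...,2]<.16)
    Q=P[m];Q=Q[np.argsort(Q[:,2])];print(len(Q));print(Q[::30,1:].round(3).tolist())
E
```

```text
[ 0.56160248 -0.18317977  0.08671634] [ 3.14061159e+00  1.69227284e-03 -1.05738227e-03] [0.10145912 0.05619359 0.03105341] [-0.63619531  0.57942193  0.05086058]
396
[[-0.014, 0.054], [-0.031, 0.057], [-0.038, 0.058], [-0.045, 0.06], [-0.047, 0.061], [-0.054, 0.062], [-0.075, 0.064], [-0.078, 0.065], [-0.08, 0.066], [-0.09, 0.067], [-0.088, 0.068], [-0.084, 0.07], [-0.116, 0.071], [-0.141, 0.075]]
644
[[-0.015, 0.053], [-0.016, 0.057], [-0.019, 0.058], [-0.038, 0.059], [-0.057, 0.06], [-0.046, 0.061], [-0.04, 0.062], [-0.06, 0.064], [-0.07, 0.065], [-0.085, 0.066], [-0.09, 0.067], [-0.092, 0.068], [-0.097, 0.069], [-0.117, 0.07], [-0.109, 0.071], [-0.109, 0.072], [-0.124, 0.073], [-0.139, 0.075], [-0.165, 0.094], [-0.156, 0.124], [-0.15, 0.126], [-0.146, 0.139]]
588
[[-0.013, 0.053], [-0.021, 0.057], [-0.024, 0.058], [-0.03, 0.058], [-0.034, 0.06], [-0.043, 0.061], [-0.057, 0.062], [-0.072, 0.063], [-0.07, 0.064], [-0.086, 0.065], [-0.08, 0.066], [-0.084, 0.067], [-0.102, 0.068], [-0.098, 0.069], [-0.097, 0.07], [-0.113, 0.071], [-0.118, 0.072], [-0.131, 0.073], [-0.126, 0.074], [-0.118, 0.075]]
```

View pics/s5.png

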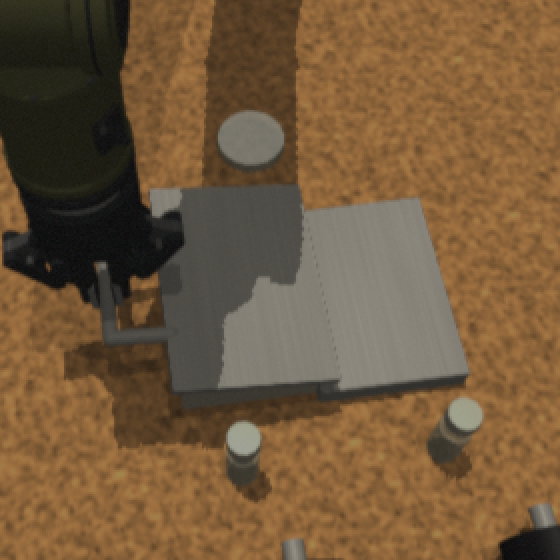

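The lid is almost down, at about 170°, and square over the tray. I lower the last bit slowly.

carry_out(plan=[{"dx":0,"dy":0.02,"dz":0.09,"ax":0,"ay":0,"az":0},{"dx":0,"dy":0.015,"dz":0.09,"ax":0,"ay":0,"az":0},{"dx":0,"dy":0.01,"dz":0.07,"ax":0,"ay":0,"az":0},{"dx":0,"dy":0,"dz":0.05,"ax":0,"ay":0,"az":0},{"dx":0,"dy":0,"dz":0.03,"ax":0,"ay":0,"az":0},{"dx":0,"dy":0,"dz":0,"ax":0,"ay":0,"az":0},{"dx":0,"dy":0,"dz":0,"ax":0,"ay":0,"az":0}])

```text
time: 7.77
tool_pos: [0.5627, -0.1861, 0.0549]
ee_rot: [3.142, -0.001, 0.001]
force: [-1.3, 2.0, 5.0]
opening: 0.0104
grip_force: 25.4
```

```bash
cat > chk.py <<'E'
from h import *
st=get_state();print(st["tool_pos"],st["force"])
s=snapshot("scene");P=cloud(s)
m=(abs(P[...,0]-.56)<.08)&(P[...,1]>-.14)&(P[...,1]<-.02)&(P[...,2]>.05)&(P[...,2]<.07)
Q=P[m];c,*_=np.linalg.lstsq(np.c_[Q[:,:2],np.ones(len(Q))],Q[:,2],rcond=None)
print("tilt deg x,y",np.degrees(c[:2]),"z at centre",c@[.5627,-.08,1])
m=(P[...,2]>.05)&(P[...,2]<.07)&(abs(P[...,0]-.56)<.12)&(P[...,1]>-.15)&(P[...,1]<.01)
print(cv2.minAreaRect((P[m][:,:2]*1000).astype(np.float32)))
E
python3 chk.py
```

```text
[ 0.56271049 -0.18611115  0.05490359] [-1.34513261  2.03800784  4.98943591]
tilt deg x,y [-0.03589378  7.3486808 ] z at centre 0.06435530180857138
((561.159423828125, -83.35144805908203), (181.701171875, 133.1182098388672), 0.0704173743724823)
```

```bash
python3 - <<'E'
from h import *
s=snapshot("scene");P=cloud(s);cv2.imwrite("pics/s6.png",s["pixels"][120:400,220:500,::-1].repeat(2,0).repeat(2,1))
for x in (.49,.56,.63):
  for y in np.arange(-.14,0,.02):
    m=(abs(P[...,0]-x)<.008)&(abs(P[...,1]-y)<.004)&(P[...,2]>.03)
    print(x,round(y,3),m.sum(),np.percentile(P[m][:,2],[10,50,90]).round(4) if m.any() else "")
E
```

```text
0.49 -0.14 40 [0.055  0.0565 0.0583]
0.49 -0.12 41 [0.0578 0.0594 0.0609]
0.49 -0.1 40 [0.0598 0.0615 0.0628]
0.49 -0.08 38 [0.0635 0.0648 0.0661]
0.49 -0.06 41 [0.0652 0.0669 0.0684]
0.49 -0.04 39 [0.0685 0.0699 0.0711]
0.49 -0.02 35 [0.0704 0.0726 0.0738]
0.49 0.0 0 
0.56 -0.14 295 [0.0575 0.3769 0.4318]
0.56 -0.12 51 [0.0576 0.059  0.0608]
0.56 -0.1 43 [0.0604 0.0618 0.063 ]
0.56 -0.08 45 [0.0629 0.0646 0.0657]
0.56 -0.06 45 [0.0654 0.0666 0.0676]
0.56 -0.04 43 [0.0682 0.0695 0.0711]
0.56 -0.02 42 [0.0709 0.0721 0.0736]
0.56 0.0 0 
0.63 -0.14 51 [0.0554 0.0565 0.0582]
0.63 -0.12 50 [0.0574 0.059  0.0606]
0.63 -0.1 53 [0.0602 0.0619 0.0633]
0.63 -0.08 56 [0.0628 0.0642 0.0657]
0.63 -0.06 53 [0.0659 0.0671 0.0683]
0.63 -0.04 53 [0.0684 0.0699 0.0712]
0.63 -0.02 49 [0.0711 0.072  0.0733]
0.63 0.0 0
```

View pics/s6.png

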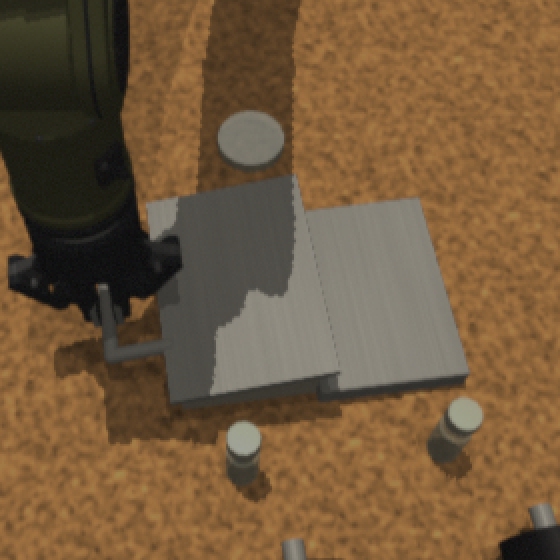

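The picture and depth show the lid over-rotated by 7°: the +y edge is 16 mm high and it pivots on the −y rim. The rod sits lower in the fingers than I assumed, so I raise the handle slowly to bring the lid level.

carry_out(plan=[{"dx":0,"dy":0,"dz":-0.02,"ax":0,"ay":0,"az":0},{"dx":0,"dy":0,"dz":-0.02,"ax":0,"ay":0,"az":0},{"dx":0,"dy":0,"dz":-0.02,"ax":0,"ay":0,"az":0},{"dx":0,"dy":0,"dz":-0.02,"ax":0,"ay":0,"az":0},{"dx":0,"dy":0,"dz":-0.02,"ax":0,"ay":0,"az":0},{"dx":0,"dy":0,"dz":0,"ax":0,"ay":0,"az":0},{"dx":0,"dy":0,"dz":0,"ax":0,"ay":0,"az":0}])

```text
time: 8.45
tool_pos: [0.5619, -0.1867, 0.0644]
ee_rot: [3.141, 0.001, -0.0]
force: [0.2, 0.8, -2.2]
opening: 0.0107
grip_force: 24.5
```

```bash
python3 chk.py
```

```text
[ 0.56188581 -0.18670043  0.06441019] [ 0.23848166  0.81760935 -2.1747825 ]
tilt deg x,y [-0.04317434 -0.69013348] z at centre 0.05787241218061323
((560.938232421875, -82.37346649169922), (134.63694763183594, 181.22671508789062), 89.65435791015625)
```

carry_out(plan=[{"dx":0,"dy":0,"dz":0.012,"ax":0,"ay":0,"az":0},{"dx":0,"dy":0,"dz":0,"ax":0,"ay":0,"az":0},{"dx":0,"dy":0,"dz":0,"ax":0,"ay":0,"az":0}])

```text
time: 8.75
tool_pos: [0.562, -0.1867, 0.0632]
ee_rot: [3.141, 0.0, -0.0]
force: [0.2, 0.4, -1.9]
opening: 0.011
grip_force: 24.5
```

carry_out(plan=[{"dx":0,"dy":0,"dz":0,"ax":0,"ay":0,"az":0},{"dx":0,"dy":0,"dz":0,"ax":0,"ay":0,"az":0},{"dx":0,"dy":0,"dz":0,"ax":0,"ay":0,"az":0},{"dx":0,"dy":0,"dz":0,"ax":0,"ay":0,"az":0},{"dx":0,"dy":0,"dz":0,"ax":0,"ay":0,"az":0},{"dx":0,"dy":0,"dz":0,"ax":0,"ay":0,"az":0}], claw=0.67)

```text
time: 9.25
tool_pos: [0.5624, -0.1864, 0.0635]
ee_rot: [3.142, -0.0, 0.0]
force: [-0.1, 0.6, 0.2]
opening: 0.0283
grip_force: 0.0
```

```bash
python3 chk.py
```

```text
[ 0.56239455 -0.1863636   0.0635182 ] [-0.10665349  0.59237462  0.24500501]
tilt deg x,y [-0.04994964  0.05753322] z at centre 0.057184083759690967
((561.2103271484375, -82.49420928955078), (181.60662841796875, 134.84783935546875), 0.07633716613054276)
```

The lid is released and level. I retreat upward.

carry_out(plan=[{"dx":0,"dy":0,"dz":-0.1,"ax":0,"ay":0,"az":0},{"dx":0,"dy":0,"dz":-0.15,"ax":0,"ay":0,"az":0},{"dx":0,"dy":0,"dz":-0.25,"ax":0,"ay":0,"az":0},{"dx":0,"dy":0,"dz":-0.25,"ax":0,"ay":0,"az":0},{"dx":0,"dy":0,"dz":-0.25,"ax":0,"ay":0,"az":0},{"dx":0,"dy":0,"dz":0,"ax":0,"ay":0,"az":0},{"dx":0,"dy":0,"dz":0,"ax":0,"ay":0,"az":0},{"dx":0,"dy":0,"dz":0,"ax":0,"ay":0,"az":0}])

```text
time: 9.97
tool_pos: [0.5619, -0.1863, 0.1635]
ee_rot: [3.142, 0.0, 0.0]
force: [-1.1, -0.1, -0.1]
opening: 0.0282
grip_force: 0.0
```

```bash
python3 chk.py && python3 -c "
from station import close_job;print(close_job())"
```

```text
[ 0.56187608 -0.18628851  0.1634941 ] [-1.11280241 -0.14024494 -0.14668721]
tilt deg x,y [-0.04516531  0.05898577] z at centre 0.05719067733474039
((560.8936157226562, -82.55712127685547), (181.60952758789062, 134.71417236328125), 0.14850784838199615)
the job is handed in; nothing more can be done
None
```

The lid was levered up on its plain edge against the tray's wall, lowered onto the tray without being dropped and released; before hand-in the camera showed it level within 0.1°, about 3 mm off centre and square to the tray, the small lid was left alone, and the job is handed in (no verdict came back).

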